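# Raise the work light one notch on its ratchet stand

### The arm

A 7-joint arm with a two-finger parallel gripper is mounted at the origin on the work surface. World frame = base frame: x ahead of the robot, y to its left, z up, the work surface at z = 0. Lengths are in m, angles in rad, forces in N, time in s.
With the tool pointing down it reaches from about 0.35 to 0.9 m from the base axis. Payload 8.1 kg.
Tool frame: the origin (TCP) lies on the centre line of the jaws, within the pads' length; the fingertips stand arm.tips_ahead ahead of it and the grasp point (between the pads) lies 8 mm behind it (arm.tips_ahead is the distance from the TCP to the fingertips, in m); z points along the fingers, y is the direction in which the jaws open and shut (so a half turn about z gives the same grasp; the last joint's range is limited). The gripper opens to 92 mm and grips with 3 to 60 N. Pads are 19 mm wide; open, the fingers measure 130 mm over their backs; the gripper's body (75 mm by 190 mm) begins 47 mm behind the grasp point.
Start: joints at [-1.308, 0.434, 0.025, 1.573, -0.012, 1.134, -0.075], TCP at [0.224, 0.584, 0.2] pointing down, gripper open.
Joint ranges: [-2.62, 2.62], [-0.44, 2.09], [-1.27, 1.32], [0.08, 2.57], [-1.32, 4.46], [0.12, 2], [-2.74, 2.74]. Speed limits (rad/s): [2.22, 2.22, 3.01, 3.01, 3.14, 3.14, 3.14].

### API

Orientations are given as a rotation vector (axis times angle).
In Python, from cell import arm gives the robot as it stands. The module is installed in compiled form; this text tells all that it offers.
- The arm moves only by the tool jog_arm, never from a script. Its argument "moves" is a list of rows, each an object with "twist": the turn, a rotation vector about the tool's x, y, z in units of 10 degrees (1.0 is 10 degrees), a list of three; "xyz": the shift along the tool's x, y, z in units of 60 mm (1.0 is 60 mm), a list of three; "grip": the closure, from -1 (fully open) to 1 (shut). A call has 1 to 5 rows; each row is the pose to reach, as a shift and turn from the pose commanded when the call began, along the tool's axes at that moment; what a row does not reach only later rows make up. A row lasts 1/8 s, in which the tool goes at most 62.5 mm and 10.7 degrees, less where a joint would pass 70% of its speed; a pose out of reach is approached as far as the arm can. A call with a gripper value outside its range is refused whole. The fingers move at their own pace and stop on an object; "force" is the grip in N (left out, the last holds). Time passes only in rows, so rows that repeat a pose let the fingers close. It gives the time, the measured TCP pose, the force and the opening at its end, in the units of the state.
- arm.observe(): the state, without advancing time (a new reading comes with each control period).
- arm.get_image(name): name is "scene" or "top"; returns the picture (420x560x3 uint8, blue, green, red); there is no depth.
- arm.camera_params(name): a dict with "mtx" (3x3 intrinsics, pixels), "T" (4x4, takes a point from camera to world coordinates). Camera axes: x right, y down, z forward; pixel columns grow to the right and rows downward; lengths in m; the calibration is good to about 2 mm. A picture is of the moment at which its call begins. camera_params takes no time and is no camera call.
- arm.sign_off(): hands the job in, once; it reports no verdict.
The state is a dict: "clock": time; "joints": joint angles; "dq": joint speeds; "joint_efforts": joint torques, N m; "position": TCP position; "ee_rot": TCP orientation; "force": force on the tool from outside, world axes, zero at the start; "ft_torque": the same for the moment, N m; "width": opening from 0.0 (shut) to 1.0 (fully open).
Only numpy, scipy, OpenCV 4.12 (cv2) and the standard library are available. Lean on these libraries where they do the work, as an engineer would, in place of code of your own. Each camera call takes 0.05 s, during which the arm holds its last target. There are 200 camera calls.

### The job

The yellow work light hangs too low over the sorting table. Take it by its handle, lift it until the pawl has clicked over the next notch up (one notch only), and lower it gently so that it rests in that notch without being dropped; then let go. Leave the black camera on the other stand as it is.

Things in the scene. Friction and masses are not known exactly. Their poses are not given: they have to be found in the camera images.
- light (a joint): Height (m, up) of the yellow work light's carriage on its mast. Notches at 0, 0.050 and 0.100; it starts resting in the one at 0, so the next is 0.050; stop at 0.135. A spring pawl (red, on the mast's far side) slips over a notch once the light is 1 to 2 mm above it; it then cannot sink below that notch again. Let go between notches, it falls to the one below. Lifting takes 5 to 12 N.
- light_grip (a point): Centre of the black grip bar on the yellow light; rises with it; 175 mm above the table at joint 0. Bar along this frame's x (away from the robot), level, 90 mm long (70 clear between end posts), 16 wide (y), 16 high; lamp housing (105 x 130 mm) 32 mm below its underside. Mast, 24 mm square, 312 high, at x +120, y -60 mm; carriage sleeve from x +94. Stand is fixed, yaw up to 0.45 rad.
- camera_grip (a point): Centre of a like grip bar, but white, on the black inspection camera (105 x 100 mm body, lens down) on the other stand; same frame, sizes and mechanism. To be left alone.
- camera (a joint): Height (m, up) of the camera's carriage on its mast, same notches as joint light; it starts at rest in the one at 0 and is to stay there.

How it is judged:
At the end, for the whole second after the job is handed in: The work light rests, released and still, in the notch next above the one it started in (50 mm higher, give or take 10 mm), and the camera is within 15 mm of where it started (distance of light_grip from where it was at the start of the episode between 0.04 and 0.06 m and velocity of joint light between -0.01 and 0.01 m/s and distance of camera_grip from where it was at the start of the episode below 0.015 m); the robot touches nothing.
It fails at once if the light is dropped: it falls faster than 0.5 m/s (velocity of joint light below -0.5 m/s).
It fails at once if the camera is moved by 20 mm or more (distance of camera_grip from where it was at the start of the episode above 0.02 m).
It also fails if it takes over 35 s, if anything falls off the work surface, if the arm or the gripper's body presses on something with over 40 N, if the wrist force passes 120 N, or if a joint passes its speed limit or range.

## Working session

There is one attempt and no reset: what is moved stays moved. The work goes in short steps, Python scripts to look and compute and a tool call to move; the robot and the scene stay as the last step left them, time stands still between calls to the robot, and variables do not carry over. Pictures are saved under pics/ and viewed, about 8 in all and at most 12, crops included, and the job is handed in when it is done.

Besides the shell and the picture viewer there is one more tool, called after "Emit:" as name([rows], argument=value, ...), one row to a line, values as JSON. jog_arm: Moves the arm, as the interface text tells. Its arguments: {"type":"object","properties":{"moves":{"type":"array","items":{"type":"object","properties":{"twist":{"type":"array","items":{"type":"number"}},"xyz":{"type":"array","items":{"type":"number"}},"grip":{"type":"number"}}}},"force":{"type":"number"}},"required":["moves"]}

```bash
mkdir -p pics; python3 - <<'E'
from cell import arm
import cv2,numpy as np
np.set_printoptions(precision=4,suppress=True)
for n in("scene","top"):
    cv2.imwrite(f"pics/{n}0.png",arm.get_image(n)); p=arm.camera_params(n); print(p["mtx"],p["T"])
print(arm.observe(),arm.tips_ahead)
E
```

```text
[[401.4743   0.     277.8979]
 [  0.     401.4743 215.6031]
 [  0.       0.       1.    ]] [[ 0.3096  0.8903 -0.334   0.8143]
 [ 0.9509 -0.2901  0.108  -0.0895]
 [-0.0008 -0.3511 -0.9363  0.8641]
 [ 0.      0.      0.      1.    ]]
[[525.0304   0.     270.8661]
 [  0.     525.0304 202.8295]
 [  0.       0.       1.    ]] [[-0.0074 -0.9949  0.1011  0.4459]
 [-0.9998  0.0054 -0.0194  0.0165]
 [ 0.0187 -0.1012 -0.9947  1.0926]
 [ 0.      0.      0.      1.    ]]
{'clock': 0.1, 'joints': array([-1.3076,  0.4351,  0.025 ,  1.574 , -0.0116,  1.134 , -0.0751]), 'dq': array([ 0.0001, -0.0011, -0.    , -0.0037,  0.0015, -0.0003, -0.0002]), 'joint_efforts': array([  0.0046, -66.9124,   0.9884, -31.5146,  -0.0606,   0.0374,
        -0.    ]), 'position': array([0.2234, 0.5832, 0.1989]), 'ee_rot': array([-0.5715, -3.0891,  0.0022]), 'force': array([0.6488, 0.1893, 0.3659]), 'ft_torque': array([ 0.0446, -0.0439,  0.0271]), 'width': 1.0020541373774037} 0.011
```

View pics/scene0.png

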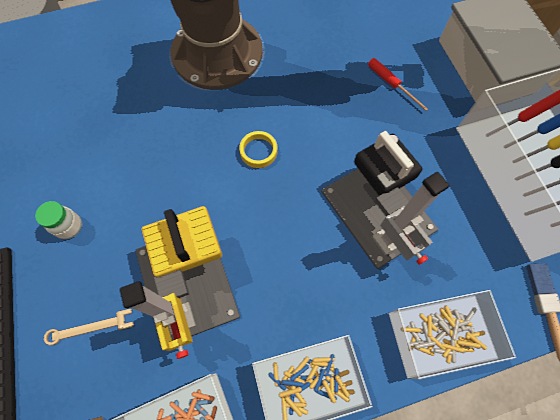

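View pics/top0.png

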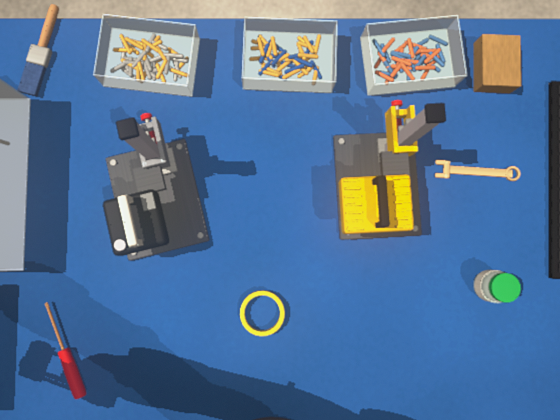

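The scene view shows the light's black bar from about (170,212) to (183,258). In the top view it runs from about (378,177) to (384,226). The camera stand is on the other side, at about (135,220) in the top view. I'll enlarge both views of the light.

```bash
python3 - <<'E'
import cv2,numpy as np
a=cv2.imread("pics/scene0.png")[190:290,120:240]; b=cv2.imread("pics/top0.png")[90:250,320:450]
a=cv2.resize(a,None,fx=5,fy=5,interpolation=cv2.INTER_CUBIC)[:, :400];a=cv2.resize(a,(400,500))
b=cv2.resize(b[80:160,30:110],(400,400),interpolation=cv2.INTER_CUBIC)
c=np.zeros((500,800,3),np.uint8);c[:,:400]=a;c[:400,400:]=b
cv2.imwrite("pics/crop1.png",c)
E
```

```text
(no output)
```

View pics/crop1.png

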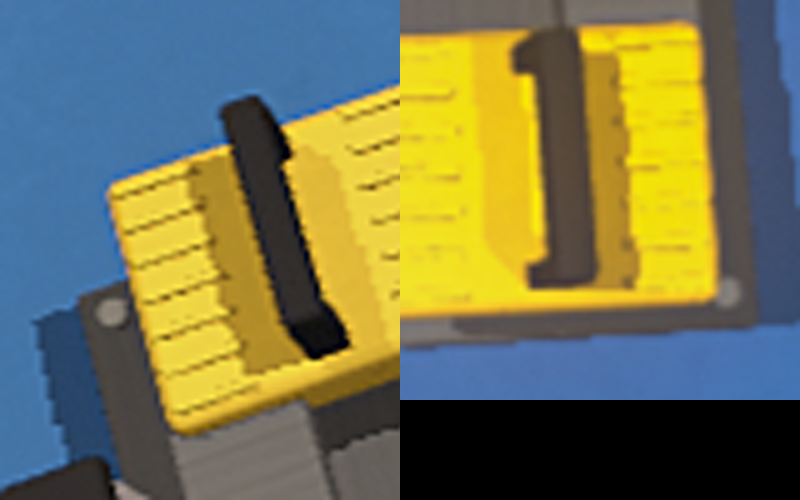

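In the top crop, the bar's top face runs from about (382.4,176) to (384.4,226.6) in image pixels. In the scene crop, its top-face centre is at about (174.2,231.4).

```bash
cat > h.py <<'E'
from cell import arm
import numpy as np
np.set_printoptions(precision=4,suppress=True)
def ray(n,px,z):
    p=arm.camera_params(n);d=p["T"][:3,:3]@np.linalg.solve(p["mtx"],[*px,1]);o=p["T"][:3,3]
    return o+d*(z-o[2])/d[2]
def proj(n,P):
    p=arm.camera_params(n);q=np.linalg.inv(p["T"])@[*P,1];u=p["mtx"]@q[:3];return u[:2]/u[2]
E
python3 - <<'E'
from h import *
from scipy.spatial.transform import Rotation as R
a,b=ray("top",(382.4,176),.183),ray("top",(384.4,226.6),.183)
print("top",a,b,(a+b)/2,np.linalg.norm(a-b),np.arctan2(*(a-b)[1::-1]))
c,d=ray("scene",(120+240/5,190+103.5/5),.183),ray("scene",(120+301/5,190+310/5),.183)
print("scene",c,d,(c+d)/2,np.linalg.norm(c-d),np.arctan2(*(d-c)[1::-1]))
# baseplate / housing checks in top: housing corners
m=(a+b)/2
for yaw in(-.1,-.05,0,.05):
    r=R.from_euler('z',yaw).as_matrix()
    print(yaw,[proj("top",m+r@np.array(v)) for v in((.12,-.06,.129),(.12,-.06,-.17),(.045,0,0),(-.045,0,0))],proj("scene",m+r@np.array((.12,-.06,.129))))
s=arm.observe();print(R.from_rotvec(s["ee_rot"]).as_matrix())
E
```

```text
top [ 0.5847 -0.1977  0.183 ] [ 0.4957 -0.1986  0.183 ] [ 0.5402 -0.1982  0.183 ] 0.08901484181745022 0.01032278902783172
scene [ 0.5003 -0.1982  0.183 ] [ 0.5831 -0.1948  0.183 ] [ 0.5417 -0.1965  0.183 ] 0.08285126283943317 0.04094652897441293
-0.1 [array([447.4649, 118.3832]), array([397.0627, 155.6402]), array([385.1999, 175.8354]), array([381.5721, 226.7731])] [117.0379 290.6582]
-0.05 [array([443.6338, 116.1911]), array([394.2776, 154.0324]), array([383.9267, 175.7462]), array([382.8582, 226.8617])] [121.6521 291.7457]
0 [array([439.7057, 114.1872]), array([391.4198, 152.5629]), array([382.6521, 175.7202]), array([384.1455, 226.8858])] [126.3554 292.5944]
0.05 [array([435.6898, 112.3759]), array([388.4961, 151.2349]), array([381.3792, 175.7575]), array([385.4309, 226.8454])] [131.1331 293.2012]
[[-0.9338  0.3578 -0.0004]
 [ 0.3578  0.9338 -0.0013]
 [-0.0001 -0.0014 -1.    ]]
```

Emit:
jog_arm([
  {"twist":[0,0,0],"xyz":[0,0,-1],"grip":-1},
  {"twist":[0,0,0],"xyz":[0,0,-2],"grip":-1},
  {"twist":[0,0,0],"xyz":[0,0,-3],"grip":-1},
  {"twist":[0,0,-1],"xyz":[-0.5,-0.5,-3.5],"grip":-1},
  {"twist":[0,0,-2],"xyz":[-1.1,-1.1,-3.5],"grip":-1},
])

```text
clock: 0.72
position: [0.2619, 0.4988, 0.4116]
ee_rot: [0.015, 3.14, 0.005]
force: [0.7, -0.0, -0.9]
width: 1.003
```

Emit:
jog_arm([
  {"twist":[0,0,-0.3],"xyz":[-0.4,-0.9,0],"grip":-1},
  {"twist":[0,0,-0.3],"xyz":[-0.8,-1.8,0],"grip":-1},
  {"twist":[0,0,-0.3],"xyz":[-1.2,-2.7,0],"grip":-1},
  {"twist":[0,0,-0.3],"xyz":[-1.6,-3.6,0],"grip":-1},
  {"twist":[0,0,-0.3],"xyz":[-2.0,-4.5,0],"grip":-1},
])

```text
clock: 1.35
position: [0.3774, 0.2243, 0.4095]
ee_rot: [0.056, -3.141, -0.0]
force: [0.7, 0.9, -0.1]
width: 1.003
```

Emit:
jog_arm([
  {"twist":[0,0,0],"xyz":[-0.4,-0.9,0],"grip":-1},
  {"twist":[0,0,0],"xyz":[-0.8,-1.8,0],"grip":-1},
  {"twist":[0,0,0],"xyz":[-1.2,-2.7,0],"grip":-1},
  {"twist":[0,0,0],"xyz":[-1.6,-3.6,0],"grip":-1},
  {"twist":[0,0,0],"xyz":[-2.0,-4.5,0],"grip":-1},
])

```text
clock: 1.98
position: [0.5069, -0.0408, 0.4096]
ee_rot: [-0.057, 3.141, 0.0]
force: [0.5, 1.1, 0.1]
width: 0.996
```

Emit:
jog_arm([
  {"twist":[0,0,0],"xyz":[-0.15,-0.9,0],"grip":-1},
  {"twist":[0,0,0],"xyz":[-0.3,-1.8,0],"grip":-1},
  {"twist":[0,0,0],"xyz":[-0.45,-2.5,0],"grip":-1},
  {"twist":[0,0,0],"xyz":[-0.45,-2.5,0.5],"grip":-1},
  {"twist":[0,0,0],"xyz":[-0.45,-2.5,1.0],"grip":-1},
])

```text
clock: 2.6
position: [0.5387, -0.1889, 0.3484]
ee_rot: [0.053, -3.141, 0.0]
force: [1.6, -0.2, -0.4]
width: 1.003
```

Emit:
jog_arm([
  {"twist":[0,0,0],"xyz":[0,0,0],"grip":-1},
  {"twist":[0,0,0],"xyz":[0,0,0],"grip":-1},
])

```text
clock: 2.85
position: [0.5392, -0.1881, 0.3506]
ee_rot: [-0.056, 3.14, -0.0]
force: [-0.2, 0.3, 0.7]
width: 1.002
```

```bash
python3 - <<'E'
from h import *
import cv2
s=arm.observe();print(s)
a=arm.get_image("top")[60:270,280:480];b=arm.get_image("scene")[130:340,60:260]
cv2.imwrite("pics/ov.png",cv2.resize(np.hstack([b,a]),(800,420)))
E
```

```text
{'clock': 2.85, 'joints': array([-0.2235,  0.2801,  0.6346,  1.4919, -0.1666,  1.4233,  2.0233]), 'dq': array([-0.0011, -0.0083,  0.0017, -0.0125, -0.0014, -0.0027,  0.0007]), 'joint_efforts': array([ -0.0499, -48.5504,   5.7809, -32.9066,   0.0607,   0.0371,
         0.0023]), 'position': array([ 0.5392, -0.1881,  0.3506]), 'ee_rot': array([-0.0562,  3.1403, -0.0004]), 'force': array([-0.1534,  0.3177,  0.705 ]), 'ft_torque': array([ 0.0654,  0.0301, -0.0229]), 'width': 1.0020522737935418}
```

View pics/ov.png

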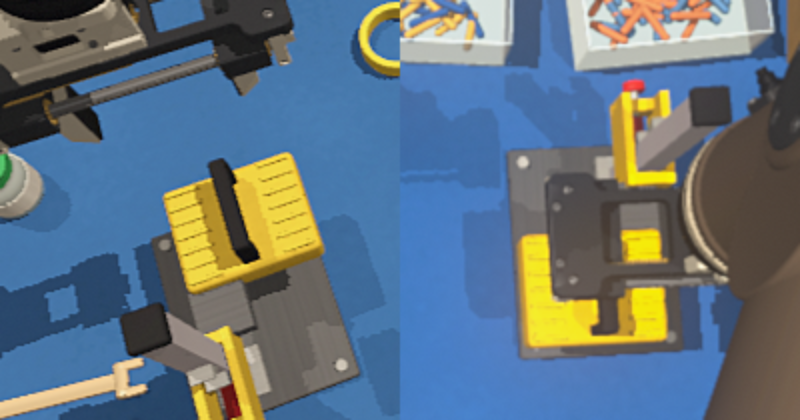

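The gripper sits above the bar, aligned and with its jaws across it. The mast stays clear. It needs about 9 mm more in -y before descending.

Emit:
jog_arm([
  {"twist":[0,0,-0.05],"xyz":[-0.03,-0.16,0.6],"grip":-1},
  {"twist":[0,0,-0.05],"xyz":[-0.03,-0.16,1.2],"grip":-1},
  {"twist":[0,0,-0.05],"xyz":[-0.03,-0.16,1.7],"grip":-1},
  {"twist":[0,0,-0.05],"xyz":[-0.03,-0.16,2.1],"grip":-1},
  {"twist":[0,0,-0.05],"xyz":[-0.03,-0.16,2.1],"grip":-1},
])

```text
clock: 3.58
position: [0.5406, -0.1972, 0.2231]
ee_rot: [0.07, -3.139, -0.001]
force: [0.5, 0.4, -0.5]
width: 0.999
```

```bash
python3 - <<'E'
from h import *
import cv2
s=arm.observe();print(s["position"],s["ee_rot"],s["force"])
b=arm.get_image("scene")[130:340,60:340]
cv2.imwrite("pics/ov2.png",cv2.resize(b,(800,600)))
E
```

```text
[ 0.5406 -0.1972  0.2231] [ 0.07   -3.1391 -0.0008] [ 0.459   0.4477 -0.4727]
```

View pics/ov2.png

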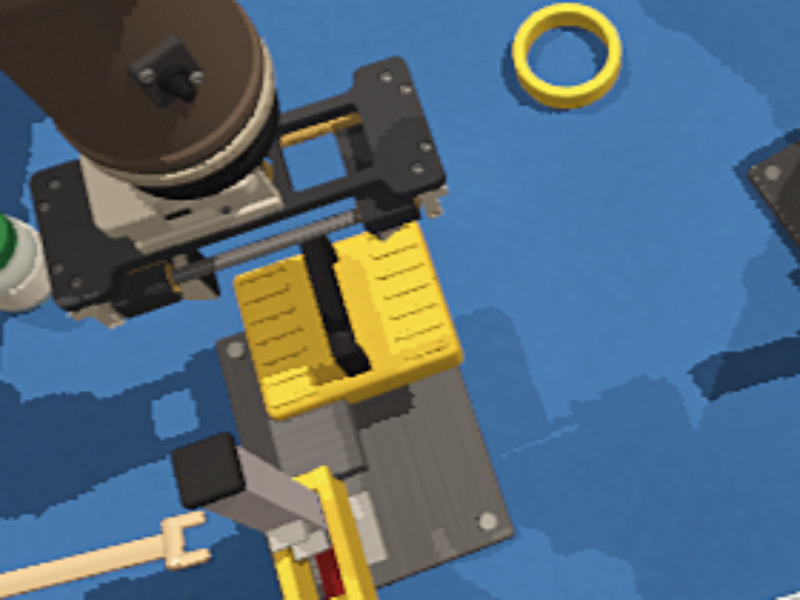

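The wrist is well clear of the mast, and the fingers straddle the bar, which is at about (335,305) in the crop. Next I descend, then close.

Emit:
jog_arm([
  {"twist":[0,0,0],"xyz":[0,0,0.35],"grip":-1},
  {"twist":[0,0,0],"xyz":[0,0,0.7],"grip":-1},
  {"twist":[0,0,0],"xyz":[0,0,0.92],"grip":-1},
  {"twist":[0,0,0],"xyz":[0,0,0.92],"grip":-1},
  {"twist":[0,0,0],"xyz":[0,0,0.92],"grip":-0.2},
], force=35)

```text
clock: 4.25
position: [0.5417, -0.198, 0.1695]
ee_rot: [-0.069, 3.139, -0.001]
force: [-0.4, -0.4, 0.0]
width: 0.937
```

Emit:
jog_arm([
  {"twist":[0,0,0],"xyz":[0,0,0],"grip":0.4},
  {"twist":[0,0,0],"xyz":[0,0,0],"grip":1},
  {"twist":[0,0,0],"xyz":[0,0,0],"grip":1},
  {"twist":[0,0,0],"xyz":[0,0,0],"grip":1},
  {"twist":[0,0,0],"xyz":[0,0,0],"grip":1},
], force=35)

```text
clock: 4.88
position: [0.541, -0.1976, 0.1684]
ee_rot: [0.07, -3.141, -0.0]
force: [-0.7, 0.1, 0.0]
width: 0.394
```

Emit:
jog_arm([
  {"twist":[0,0,0],"xyz":[0,0,0],"grip":1},
  {"twist":[0,0,0],"xyz":[0,0,0],"grip":1},
  {"twist":[0,0,0],"xyz":[0,0,0],"grip":1},
  {"twist":[0,0,0],"xyz":[0,0,0],"grip":1},
])

```text
clock: 5.38
position: [0.541, -0.1976, 0.1684]
ee_rot: [-0.07, 3.141, 0.0]
force: [-0.6, -0.1, -0.5]
width: 0.009
```

The width reads almost shut, but the 16 mm bar should stop the jaws at about 0.17. I need a look.

```bash
python3 - <<'E'
from h import *
import cv2
s=arm.observe();print(s["position"],s["width"],s["force"])
b=arm.get_image("scene")[150:300,80:260];a=arm.get_image("top")[130:280,300:480]
cv2.imwrite("pics/ov3.png",cv2.resize(np.hstack([b,a]),(800,333)))
E
```

```text
[ 0.541  -0.1976  0.1684] 0.008568442761118926 [-0.5869 -0.1282 -0.4828]
```

View pics/ov3.png

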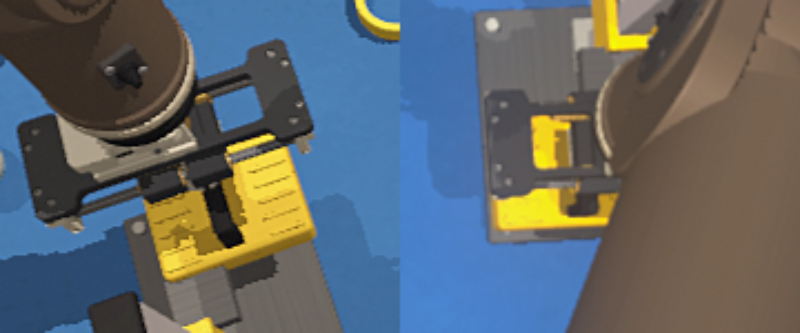

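The picture suggests the fingers are on either side of the bar, which contradicts the width reading. A 6 mm test lift should settle it, since a real grip would show 5–12 N.

Emit:
jog_arm([
  {"twist":[0,0,0],"xyz":[0,0,-0.03],"grip":1},
  {"twist":[0,0,0],"xyz":[0,0,-0.06],"grip":1},
  {"twist":[0,0,0],"xyz":[0,0,-0.1],"grip":1},
  {"twist":[0,0,0],"xyz":[0,0,-0.1],"grip":1},
])

```text
clock: 5.98
position: [0.5412, -0.1977, 0.1747]
ee_rot: [-0.069, 3.14, -0.0]
force: [-1.3, -0.6, -0.1]
width: 0.003
```

```bash
python3 - <<'E'
from h import *
import cv2
s=arm.observe();print(s["position"],s["width"],s["force"],s["ft_torque"])
b=arm.get_image("scene")[205:275,130:230]
cv2.imwrite("pics/ov4.png",cv2.resize(b,(800,560),interpolation=cv2.INTER_CUBIC))
for dz in(0,.03,.06): print(proj("scene",s["position"]+[0,0,.008+dz]))
E
```

```text
[ 0.5412 -0.1977  0.1747] 0.003342036282567083 [-1.3229 -0.5666 -0.0757] [ 0.0299 -0.0414 -0.0286]
[173.3188 230.944 ]
[169.0449 225.4363]
[164.4079 219.4609]
```

View pics/ov4.png

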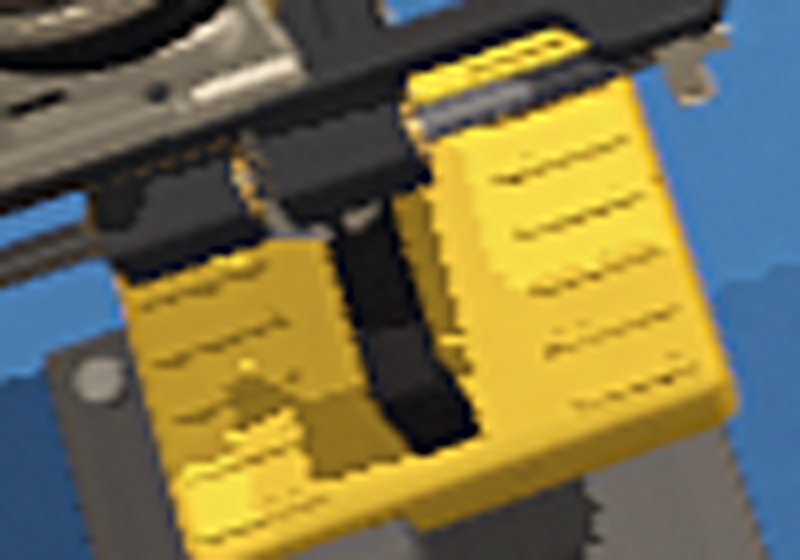

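Force is still about 0 and the width about 0, and the tips seem to overlap the bar at about (360,215) in the crop. I'll check whether the housing moved by registering image patches. I'll also check where the fingertips really are.

```bash
python3 - <<'E'
from h import *
import cv2
g=lambda i:cv2.cvtColor(i,cv2.COLOR_BGR2GRAY).astype(np.float32)
ref=cv2.imread("pics/scene0.png"); cur=arm.get_image("scene"); cv2.imwrite("pics/s5.png",cur)
for (x,y,w,h) in((196,228,28,36),(176,244,20,28),(166,330,24,24),(120,280,28,28),(400,140,40,40)):
    t=g(ref)[y:y+h,x:x+w]; r=cv2.resize(g(cur)[y-6:y+h+6,x-6:x+w+6],None,fx=8,fy=8,interpolation=cv2.INTER_CUBIC)
    m=cv2.matchTemplate(r,cv2.resize(t,None,fx=8,fy=8,interpolation=cv2.INTER_CUBIC),cv2.TM_CCOEFF_NORMED)
    _,v,_,l=cv2.minMaxLoc(m);print((x,y),v,np.array(l)/8-6)
P=np.array([.541,-.1975,.14]);print("6mm housing shift px",proj("scene",P+[0,0,.0063])-proj("scene",P))
E
```

```text
(196, 228) 0.9879788160324097 [0. 0.]
(176, 244) 0.9609521627426147 [0.125 0.   ]
(166, 330) 0.9995872378349304 [0. 0.]
(120, 280) 0.9142805933952332 [ 0.    -0.125]
(400, 140) 0.9993387460708618 [0. 0.]
6mm housing shift px [-0.7791 -1.0057]
```

The light hasn't moved, so the jaws missed the bar. I'll raise the hand with the jaws still shut and compare the real tip position with the reported TCP.

Emit:
jog_arm([
  {"twist":[0,0,0],"xyz":[0,0,-0.1],"grip":1},
  {"twist":[0,0,0],"xyz":[0,0,-0.4],"grip":1},
  {"twist":[0,0,0],"xyz":[0,0,-0.8],"grip":1},
  {"twist":[0,0,0],"xyz":[0,0,-0.8],"grip":1},
  {"twist":[0,0,0],"xyz":[0,0,-0.8],"grip":1},
])

```text
clock: 6.7
position: [0.5408, -0.1974, 0.2221]
ee_rot: [0.07, -3.141, -0.0]
force: [0.8, -0.4, -1.1]
width: 0.002
```

```bash
python3 - <<'E'
from h import *
import cv2
from scipy.spatial.transform import Rotation as R
s=arm.observe();p=s["position"];r=R.from_rotvec(s["ee_rot"]).as_matrix();print(p,s["width"],s["force"],r)
b=arm.get_image("scene")[185:265,110:210]
b=cv2.resize(b,(800,640)[:2],interpolation=cv2.INTER_CUBIC)[:600]
def mark(im,q,c): u=(proj("scene",q)-[110,185]+.5)*8; cv2.circle(im,tuple(int(v) for v in u),4,c,-1); return u
print("tip",mark(b,p+r@[0,0,.011],(0,0,255)),"tcp",mark(b,p,(0,255,0)),"root",mark(b,p-r@[0,0,.055],(255,0,255)))
cv2.imwrite("pics/s6.png",b)
E
```

```text
[ 0.5408 -0.1974  0.2221] 0.0020157360403002737 [ 0.8007 -0.4269 -1.1302] [[-0.999  -0.0444 -0.0003]
 [-0.0444  0.999   0.0003]
 [ 0.0003  0.0003 -1.    ]]
tip [479.1604 328.0982] tcp [465.9778 311.0975] root [393.5913 217.7454]
```

View pics/s6.png

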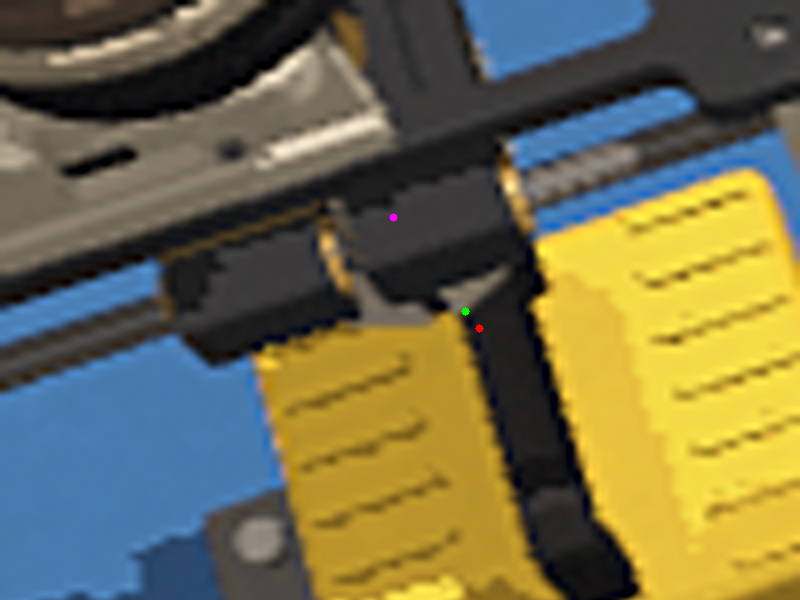

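```bash
python3 - <<'E'
from h import *
p=np.array([.5392,-.1881,.3506])
y=np.array([-.036,.999,0]);x=np.array([.999,.036,0])
for z in(-.011,0,.02,.04,.06):
    print(z,[proj("scene",p+[0,0,z]+x*.0095+s*y*w) for w in(.046,.06) for s in(-1,1)])
p=np.array([.5408,-.1974,.2221])
for z in(-.011,.01,.03,.05): print(z,(proj("scene",p+[0,0,z]+x*.0095)-[110,185]+.5)*8)
E
python3 - <<'E'
import cv2;a=cv2.imread("pics/ov.png")[0:230,0:330]
from cell import arm
b=arm.get_image("top")[120:270,300:450]
import numpy as np
c=np.zeros((420,800,3),np.uint8);c[:280,:400]=cv2.resize(a,(400,280));c[:400,400:]=cv2.resize(b,(400,400),interpolation=cv2.INTER_CUBIC)
cv2.imwrite("pics/s7.png",c)
E
```

```text
-0.011 [array([122.3228, 209.1614]), array([185.6393, 188.6004]), array([112.4697, 212.361 ]), array([195.062 , 185.5406])]
0 [array([119.4212, 206.24  ]), array([183.9499, 185.361 ]), array([109.3754, 209.4904]), array([193.549 , 182.2551])]
0.02 [array([113.8593, 200.64  ]), array([180.7148, 179.1577]), array([103.443, 203.987]), array([190.6522, 175.9646])]
0.04 [array([107.8937, 194.6335]), array([177.2498, 172.5136]), array([ 97.0786, 198.0828]), array([187.5502, 169.2284])]
0.06 [array([101.4787, 188.1745]), array([173.5294, 165.3798]), array([ 90.2332, 191.7323]), array([184.2204, 161.9975])]
-0.011 [490.5135 367.3226]
0.01 [465.2331 335.3801]
0.03 [439.7336 303.161 ]
0.05 [412.7204 269.0291]
```

View pics/s7.png

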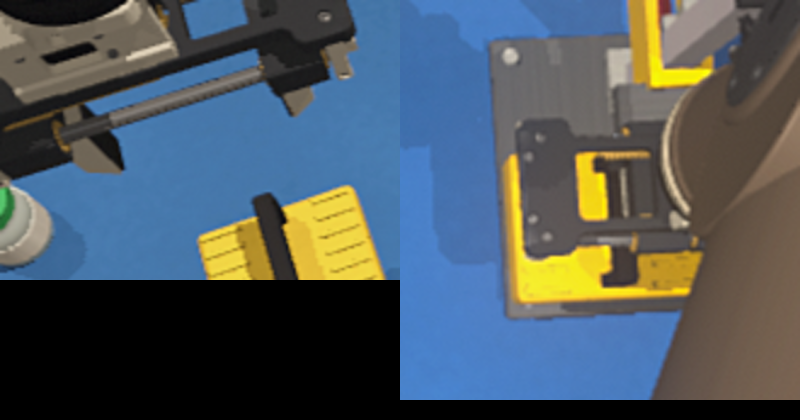

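In the s7 picture the open tips are at scene px (112,200) and (182,177). The shut tips in s6 are at about crop (438,308). Both fit real fingertips about 34 mm higher along the tool axis than the reported TCP and tips_ahead imply, with no sideways offset. So the jaws shut above the bar, and the correct grasp TCP height is about 0.134. I'll open and descend with a force check.

Emit:
jog_arm([
  {"twist":[0,0,0],"xyz":[0,0,0],"grip":-1},
  {"twist":[0,0,0],"xyz":[0,0,0],"grip":-1},
  {"twist":[0,0,0],"xyz":[0,0,0],"grip":-1},
  {"twist":[0,0,0],"xyz":[0,0,0],"grip":-1},
  {"twist":[0,0,0],"xyz":[0,0,0],"grip":-1},
])

```text
clock: 7.42
position: [0.541, -0.1976, 0.2225]
ee_rot: [-0.07, 3.141, 0.0]
force: [-0.9, 0.3, -0.1]
width: 0.499
```

Emit:
jog_arm([
  {"twist":[0,0,0],"xyz":[0,0,0],"grip":-1},
  {"twist":[0,0,0],"xyz":[0,0,0.2],"grip":-1},
  {"twist":[0,0,0],"xyz":[0,0,0.5],"grip":-1},
  {"twist":[0,0,0],"xyz":[0,0,0.8],"grip":-1},
  {"twist":[0,0,0],"xyz":[0,0,0.9],"grip":-1},
])

```text
clock: 8.05
position: [0.5401, -0.1972, 0.1668]
ee_rot: [0.069, -3.139, -0.001]
force: [-0.8, 0.1, 0.4]
width: 0.99
```

Emit:
jog_arm([
  {"twist":[0,0,0],"xyz":[0,0,0.15],"grip":-1},
  {"twist":[0,0,0],"xyz":[0,0,0.3],"grip":-1},
  {"twist":[0,0,0],"xyz":[0,0,0.45],"grip":-1},
  {"twist":[0,0,0],"xyz":[0,0,0.55],"grip":-1},
  {"twist":[0,0,0],"xyz":[0,0,0.55],"grip":-1},
])

```text
clock: 8.68
position: [0.5408, -0.1975, 0.135]
ee_rot: [0.07, -3.14, -0.0]
force: [1.0, 0.7, 0.5]
width: 1.002
```

No contact. Now I close.

Emit:
jog_arm([
  {"twist":[0,0,0],"xyz":[0,0,0],"grip":1},
  {"twist":[0,0,0],"xyz":[0,0,0],"grip":1},
  {"twist":[0,0,0],"xyz":[0,0,0],"grip":1},
  {"twist":[0,0,0],"xyz":[0,0,0],"grip":1},
  {"twist":[0,0,0],"xyz":[0,0,0],"grip":1},
], force=35)

```text
clock: 9.3
position: [0.541, -0.1976, 0.1355]
ee_rot: [-0.07, 3.141, 0.0]
force: [0.9, 1.4, 0.2]
width: 0.507
```

Emit:
jog_arm([
  {"twist":[0,0,0],"xyz":[0,0,0],"grip":1},
  {"twist":[0,0,0],"xyz":[0,0,0],"grip":1},
  {"twist":[0,0,0],"xyz":[0,0,0],"grip":1},
  {"twist":[0,0,0],"xyz":[0,0,0],"grip":1},
  {"twist":[0,0,0],"xyz":[0,0,0],"grip":1},
])

```text
clock: 9.93
position: [0.541, -0.1973, 0.1354]
ee_rot: [0.07, -3.141, -0.001]
force: [-0.5, 1.2, 0.3]
width: 0.172
```

The width is 0.172, or 16 mm, so the bar is held. I lift slowly, checking the force early.

Emit:
jog_arm([
  {"twist":[0,0,0],"xyz":[0,0,-0.05],"grip":1},
  {"twist":[0,0,0],"xyz":[0,0,-0.12],"grip":1},
  {"twist":[0,0,0],"xyz":[0,0,-0.2],"grip":1},
  {"twist":[0,0,0],"xyz":[0,0,-0.3],"grip":1},
  {"twist":[0,0,0],"xyz":[0,0,-0.4],"grip":1},
])

```text
clock: 10.55
position: [0.541, -0.1973, 0.1598]
ee_rot: [0.07, -3.141, -0.001]
force: [1.9, 1.7, -5.5]
width: 0.168
```

Emit:
jog_arm([
  {"twist":[0,0,0],"xyz":[0,0,-0.1],"grip":1},
  {"twist":[0,0,0],"xyz":[0,0,-0.2],"grip":1},
  {"twist":[0,0,0],"xyz":[0,0,-0.3],"grip":1},
  {"twist":[0,0,0],"xyz":[0,0,-0.4],"grip":1},
  {"twist":[0,0,0],"xyz":[0,0,-0.4],"grip":1},
])

```text
clock: 11.18
position: [0.541, -0.1973, 0.1843]
ee_rot: [-0.07, 3.14, 0.001]
force: [-0.8, 5.0, -1.1]
width: 0.172
```

Emit:
jog_arm([
  {"twist":[0,0,0],"xyz":[0,0,-0.03],"grip":1},
  {"twist":[0,0,0],"xyz":[0,0,-0.06],"grip":1},
  {"twist":[0,0,0],"xyz":[0,0,-0.1],"grip":1},
  {"twist":[0,0,0],"xyz":[0,0,-0.1],"grip":1},
])

```text
clock: 11.68
position: [0.541, -0.1974, 0.1897]
ee_rot: [-0.07, 3.141, 0.001]
force: [0.9, 5.9, -4.6]
width: 0.171
```

```bash
cat > lift.py <<'E'
from h import *
import cv2
from scipy.optimize import minimize_scalar
# height of light: warp-free template match of lamp/sleeve patches against predicted shift
ref=cv2.imread("pics/scene0.png"); cur=arm.get_image("scene")
s=arm.observe();print(s["position"],s["force"],s["width"])
g=lambda i:cv2.cvtColor(i,cv2.COLOR_BGR2GRAY).astype(np.float32)
def shift(x,y,w,h,m=24):
    z=lambda i:cv2.resize(i,None,fx=4,fy=4,interpolation=cv2.INTER_CUBIC)
    r=cv2.matchTemplate(z(g(cur)[y-m:y+h+m,x-m:x+w+m]),z(g(ref)[y:y+h,x:x+w]),cv2.TM_CCOEFF_NORMED)
    _,v,_,l=cv2.minMaxLoc(r);return v,np.array(l)/4-m
print("light",shift(196,228,28,36)); print("cam",shift(360,130,60,55))
for h in(.045,.05,.055):
    P=ray("scene",(208,246),.14);print(h,proj("scene",P+[0,0,h])-proj("scene",P))
import sys
if len(sys.argv)>1: cv2.imwrite(sys.argv[1],cv2.resize(cur[120:320,80:280],(600,600)))
E
python3 lift.py
```

```text
[ 0.541  -0.1973  0.1896] [ 1.6938  4.8874 -3.8895] 0.16823734623876224
light (0.865080714225769, array([-3.75, -9.25]))
cam (0.9954876899719238, array([0., 0.]))
0.045 [-4.1679 -7.1298]
0.05 [-4.6617 -7.9746]
0.055 [-5.1621 -8.8307]
```

The hand rose 54 mm and the image agrees roughly. Now I lower gently onto the notch.

Emit:
jog_arm([
  {"twist":[0,0,0],"xyz":[0,0,0.02],"grip":1},
  {"twist":[0,0,0],"xyz":[0,0,0.04],"grip":1},
  {"twist":[0,0,0],"xyz":[0,0,0.06],"grip":1},
  {"twist":[0,0,0],"xyz":[0,0,0.07],"grip":1},
  {"twist":[0,0,0],"xyz":[0,0,0.07],"grip":1},
])

```text
clock: 12.35
position: [0.541, -0.1974, 0.1855]
ee_rot: [0.07, -3.141, -0.001]
force: [-0.0, 5.1, -3.3]
width: 0.166
```

Emit:
jog_arm([
  {"twist":[0,0,0],"xyz":[0,0,0.01],"grip":1},
  {"twist":[0,0,0],"xyz":[0,0,0.02],"grip":1},
  {"twist":[0,0,0],"xyz":[0,0,0.02],"grip":1},
])

```text
clock: 12.72
position: [0.541, -0.1974, 0.1852]
ee_rot: [-0.07, 3.14, 0.001]
force: [-2.7, 6.6, 7.2]
width: 0.169
```

The hand stopped at +49.8 mm and the force turned upward, so the light is on the notch. One more small push should confirm it.

Emit:
jog_arm([
  {"twist":[0,0,0],"xyz":[0,0,0.01],"grip":1},
  {"twist":[0,0,0],"xyz":[0,0,0.02],"grip":1},
  {"twist":[0,0,0],"xyz":[0,0,0.02],"grip":1},
])

```text
clock: 13.1
position: [0.5411, -0.1973, 0.185]
ee_rot: [-0.07, 3.139, 0.002]
force: [-6.1, 9.5, 15.5]
width: 0.169
```

It rests solidly. I relieve the push, then open.

Emit:
jog_arm([
  {"twist":[0,0,0],"xyz":[0,0,-0.03],"grip":1},
  {"twist":[0,0,0],"xyz":[0,0,-0.03],"grip":0.5},
  {"twist":[0,0,0],"xyz":[0,0,-0.03],"grip":0},
  {"twist":[0,0,0],"xyz":[0,0,-0.03],"grip":-1},
  {"twist":[0,0,0],"xyz":[0,0,-0.03],"grip":-1},
])

```text
clock: 13.72
position: [0.541, -0.198, 0.1847]
ee_rot: [-0.069, 3.141, -0.0]
force: [0.4, 0.5, -0.8]
width: 0.525
```

Emit:
jog_arm([
  {"twist":[0,0,0],"xyz":[0,0,0],"grip":-1},
  {"twist":[0,0,0],"xyz":[0,0,0],"grip":-1},
  {"twist":[0,0,0],"xyz":[0,0,0],"grip":-1},
  {"twist":[0,0,0],"xyz":[0,0,0],"grip":-1},
  {"twist":[0,0,0],"xyz":[0,0,0],"grip":-1},
])

```text
clock: 14.35
position: [0.541, -0.1976, 0.1846]
ee_rot: [-0.07, 3.141, 0.0]
force: [0.3, 0.1, 0.6]
width: 0.996
```

Emit:
jog_arm([
  {"twist":[0,0,0],"xyz":[0,0,-0.3],"grip":-1},
  {"twist":[0,0,0],"xyz":[0,0,-0.8],"grip":-1},
  {"twist":[0,0,0],"xyz":[0,0,-1.4],"grip":-1},
  {"twist":[0,0,0],"xyz":[0,0,-2.0],"grip":-1},
  {"twist":[0,0,0],"xyz":[0,0,-2.0],"grip":-1},
])

```text
clock: 14.98
position: [0.5423, -0.1985, 0.3074]
ee_rot: [-0.069, 3.136, -0.002]
force: [0.1, 0.0, -0.9]
width: 1.002
```

Emit:
jog_arm([
  {"twist":[0,0,0],"xyz":[0,0,0],"grip":-1},
  {"twist":[0,0,0],"xyz":[0,0,0],"grip":-1},
])

```text
clock: 15.22
position: [0.5405, -0.1973, 0.3035]
ee_rot: [0.07, -3.139, -0.001]
force: [0.0, 0.7, -0.0]
width: 1.002
```

```bash
python3 lift.py pics/fin.png
```

```text
[ 0.5406 -0.1973  0.3036] [0.1628 0.082  0.665 ] 1.0004586307552052
light (0.9413848519325256, array([-4.  , -8.25]))
cam (0.9974636435508728, array([0., 0.]))
0.045 [-4.1679 -7.1298]
0.05 [-4.6617 -7.9746]
0.055 [-5.1621 -8.8307]
```

View pics/fin.png

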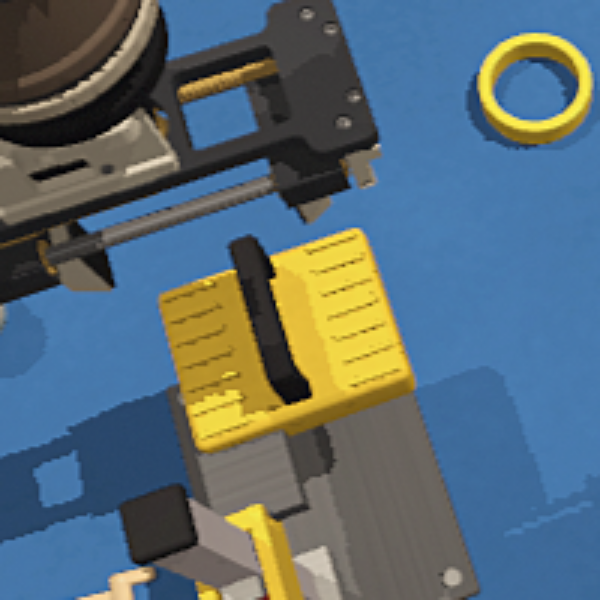

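The light stays raised about 50 mm, with its bar from about (245,245) to (290,395) in the crop. The gripper is open and well above it, and the camera hasn't moved. I'm handing in.

```bash
python3 -c "
from cell import arm
print(arm.sign_off())"
```

```text
the job is handed in; nothing more can be done
None
```

The work light is resting in the next notch up, about 50 mm higher, and has been released. I gripped it by its bar, lifted it 54 mm, lowered it until the notch took the weight, let go and backed off. The job was handed in at about 15 s on the robot clock; no verdict was reported.

**Last checks:**
- **Light:** while lowering, the hand stopped at +49.8 mm. Two small extra pushes raised the upward force to 7 N and then 15 N without the light sinking. The picture after release fits a lift of about 50 mm; its horizontal shift read slightly low, -4.0 px against -4.7 px predicted.
- **Camera:** image matching showed no shift.
- **Robot:** the gripper is fully open about 12 cm above the grasp height, with force near zero.

**What failed or disagreed:** the first grasp missed, with the jaws closing just above the bar. Nothing moved. The pictures showed the real fingertips about 34 mm higher than the reported TCP and `tips_ahead` imply. I corrected for that, and the second grasp closed on the bar at 0.172 opening, which matches its 16 mm width.

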